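# Line the balance weights up on their stand by size

### The arm

A 6-joint arm with a two-finger parallel gripper is mounted at the origin on a cart in front of the work surface, level with it; the furniture and walls round the work are solid. World frame = base frame: x ahead of the robot, y to its left, z up, the work surface at z = 0. Lengths are in mm, angles in rad, forces in N, time in s.
With the tool pointing down it reaches from about 325 to 850 mm from the base axis. Payload 4.4 kg.
Tool frame: the origin (TCP) lies on the centre line of the jaws, within the pads' length; the fingertips stand robot.tcp_to_tips ahead of it and the grasp point (between the pads) lies 6 mm ahead of it (robot.tcp_to_tips is the distance from the TCP to the fingertips, in mm); z points along the fingers, y is the direction in which the jaws open and shut (so a half turn about z gives the same grasp; the last joint's range is limited). The gripper opens to 94 mm and grips with 3 to 60 N. Pads are 16 mm wide; open, the fingers measure 119 mm over their backs; the gripper's body (75 mm by 177 mm) begins 78 mm behind the grasp point.
Start: joints at [-1.264, 0.207, 1.542, -0, 1.393, -0.15], TCP at [253.609, -516.052, 230.447] pointing down, gripper open.
Joint ranges: [-2.73, 2.73], [-0.86, 2.22], [0.23, 2.46], [-1.11, 4.25], [0.08, 2.63], [-2.82, 2.82]. Speed limits (rad/s): [2.79, 2.79, 3.14, 3.14, 3.14, 3.14].

### API

Orientations are given as [roll, pitch, yaw] about the fixed x, y, z axes, in that order (R = Rz(yaw) Ry(pitch) Rx(roll)).
In Python, from workcell import robot, vision, models gives the robot as it stands.
- The arm moves only by the shell command python3 -m pendant 'ROWS' [FORCE]. ROWS is JSON, a list of rows, each an object with "claw": the closure, from -1 (fully open) to 1 (shut), so that 0 is half open; "travel": the shift along the tool's x, y, z in cm, a list of three; "rot": the turn, a rotation vector about the tool's x, y, z in rad, a list of three. A call has 1 to 12 rows; each row is the pose to reach, as a shift and turn from the pose commanded when the call began, along the tool's axes at that moment; what a row does not reach only later rows make up. A row lasts 1/12 s, in which the tool goes at most 41.7 mm and 7.16 degrees, less where a joint would pass 70% of its speed; a pose out of reach is approached as far as the arm can. A call with a gripper value outside its range is refused whole. The fingers move at their own pace and stop on an object; FORCE is the grip in N (left out, the last holds). Time passes only in rows, so rows that repeat a pose let the fingers close. It gives the time, the measured TCP pose, the force and the opening at its end, in the units of the state.
- robot.get_state(): the state, without advancing time (a new reading comes with each control period).
- vision.snapshot(name): name is "side" or "top"; returns the picture (480x640x3 uint8, blue, green, red); there is no depth.
- vision.calibration(name): a dict with "mtx" (3x3 intrinsics, pixels), "R" (3x3) and "t" (3): a world point X has camera coordinates R X + t. Camera axes: x right, y down, z forward; pixel columns grow to the right and rows downward; lengths in mm; the calibration is good to about 2 mm. A picture is of the moment at which its call begins. calibration takes no time and is no camera call.
- robot.finish_job(): hands the job in, once; it reports no verdict.
Trained networks look in the newest picture that a camera, given by its name, has taken for a name from the list of things; names that differ only in an ending like _2 or _b are one class to them, and where a whole thing is asked for, a point or a joint stands for the part that bears it (a point fixed in the world has none). Each returns a list of dicts, best first, with "score" (0 to 1); they miss things now and then, are a little off and sometimes report something else, mostly with a low value. They report only what shows in the picture. A call takes as long as a camera call. They do not tell look-alikes from the thing itself.
- models.search_frame(name, camera): "box" ([centre column, centre row, width, height] in pixels, round what is visible of it).
- models.outline_of(name, camera): "mask" (480x640 bool, what is visible of it) and "box" ([centre column, centre row, width, height] in pixels, round what is visible of it).
- models.tip_of(name, camera): "xy" ([column, row] in pixels: a listed point, or the origin of a listed thing).
The state is a dict: "clock": time; "joints": joint angles; "joint_velocities": joint speeds; "joint_efforts": joint torques, N m; "eef_pos": TCP position; "ee_rot": TCP orientation; "contact_force": force on the tool from outside, world axes, zero at the start; "torque": the same for the moment, N m; "width": opening from 0.0 (shut) to 1.0 (fully open).
Only numpy, scipy, OpenCV 4.12 (cv2) and the standard library are available. Lean on these libraries where they do the work, as an engineer would, in place of code of your own. Each camera call takes 0.05 s, during which the arm holds its last target.

### The job

Get the balance weights ready for the scale check: stand all four on the wooden stand, one upright on the middle of each round pad, in order of size with the largest on the pad next to the upright end plate and the smallest on the pad farthest from it. Do not knock any weight over, and leave them all standing free.

Things in the scene. Friction and masses are not known exactly. Their poses are not given: they have to be found in the camera images.
- weight_500g_center (a point): centre (half-way up, 33 mm above its foot) of the largest of the four knob-topped, polished steel balance weights that stand loose on the bench: 38 mm across the round body, 66 mm high with its knob, about 500 g; z axis up when it stands
- weight_200g_center (a point): centre (half-way up, 26 mm above its foot) of the second largest of the four knob-topped, polished steel balance weights that stand loose on the bench: 30 mm across the round body, 52 mm high with its knob, about 200 g; z axis up when it stands
- weight_100g_center (a point): centre (half-way up, 21 mm above its foot) of the second smallest of the four knob-topped, polished steel balance weights that stand loose on the bench: 24 mm across the round body, 42 mm high with its knob, about 100 g; z axis up when it stands
- weight_50g_center (a point): centre (half-way up, 17 mm above its foot) of the smallest of the four knob-topped, polished steel balance weights that stand loose on the bench: 18 mm across the round body, 34 mm high with its knob, about 50 g; z axis up when it stands
- pad_1: one of four equal black round rubber pads, 46 mm across, 2 mm thick, fixed on the stand in one straight row, centres 70 mm apart; the numbers say nothing of their order in the row; origin at the centre of its underside, 8 mm above the bench (its top is 10 mm above the bench); y axis along the row
- pad_2: one of four equal black round rubber pads, 46 mm across, 2 mm thick, fixed on the stand in one straight row, centres 70 mm apart; the numbers say nothing of their order in the row; origin at the centre of its underside, 8 mm above the bench (its top is 10 mm above the bench); y axis along the row
- pad_3: one of four equal black round rubber pads, 46 mm across, 2 mm thick, fixed on the stand in one straight row, centres 70 mm apart; the numbers say nothing of their order in the row; origin at the centre of its underside, 8 mm above the bench (its top is 10 mm above the bench); y axis along the row
- pad_4: one of four equal black round rubber pads, 46 mm across, 2 mm thick, fixed on the stand in one straight row, centres 70 mm apart; the numbers say nothing of their order in the row; origin at the centre of its underside, 8 mm above the bench (its top is 10 mm above the bench); y axis along the row
- end_plate: upright aluminium plate across one end of the stand, 34 mm high, 60 mm wide, 10 mm thick with an 18 mm foot; stands 45 mm beyond the centre of the last pad, at either end of the row; the other end has only a flat wooden bead 3 mm high; origin at the centre of its underside, 8 mm above the bench; y axis along the row
- stand: fixed flat board of light wood that carries the row of pads, 70 mm wide (its x), 330 mm long (its y, along the row), 8 mm thick; origin at the centre of its underside, on the bench, under the middle of the row. Keep the arm clear of the glass cabinet behind the weights: its front stands 0.64 m ahead of the robot, from 0.05 m right to 0.38 m left of the robot's middle, and it is 0.32 m high
There are look-alikes about, which are no part of the job. What is shaped like the part that bears weight_500g_center but purple or yellow is not meant.

How it is judged:
By the outcome, as a careful person would: the job done as asked, in the order asked, and still so for the second after the job is handed in, with the robot touching nothing.
It also fails if it takes over 112 s, if anything falls off the work surface, if the arm or the gripper's body presses on something with over 40 N, if the wrist force passes 120 N, or if a joint passes its speed limit or range.

## Working session

There is one attempt and no reset: what is moved stays moved. The work goes in short steps, Python scripts to look and compute and a shell command to move; the robot and the scene stay as the last step left them, time stands still between calls to the robot, and variables do not carry over. Pictures are saved under pics/ and viewed, and the job is handed in when it is done.

```bash
mkdir -p pics; ls; python3 - <<'E'
from workcell import robot, vision, models
import cv2
s=robot.get_state();print({k:s[k] for k in('clock','eef_pos','ee_rot','width','contact_force')}, robot.tcp_to_tips)
for n in('side','top'):
    cv2.imwrite(f'pics/{n}0.png',vision.snapshot(n));print(n,vision.calibration(n))
E
```

```text
pics
{'clock': 0.0, 'eef_pos': array([ 253.37464557, -515.32578011,  229.30164378]), 'ee_rot': array([-3.13935710e+00, -3.21988840e-04,  4.56802443e-01]), 'width': 1.0014326272299867, 'contact_force': array([-0.38274753,  0.86558858,  0.30342411])} 25.0
side {'mtx': array([[436.68899475,   0.        , 312.42668611],
       [  0.        , 436.68899475, 237.84299071],
       [  0.        ,   0.        ,   1.        ]]), 'R': array([[-0.99474155, -0.09992177,  0.02246961],
       [-0.08066281,  0.62917325, -0.77306826],
       [ 0.06310906, -0.77081558, -0.63392475]]), 't': array([ 485.24483968,   60.25525655, 1037.1411702 ])}
top {'mtx': array([[549.61099198,   0.        , 312.56998416],
       [  0.        , 549.61099198, 236.76410932],
       [  0.        ,   0.        ,   1.        ]]), 'R': array([[-0.00614747, -0.99993929,  0.00914518],
       [-0.98629551,  0.00455523, -0.16492549],
       [ 0.16487382, -0.01003372, -0.98626363]]), 't': array([  17.83956991,  487.14165244, 1156.91063839])}
```

View pics/side0.png

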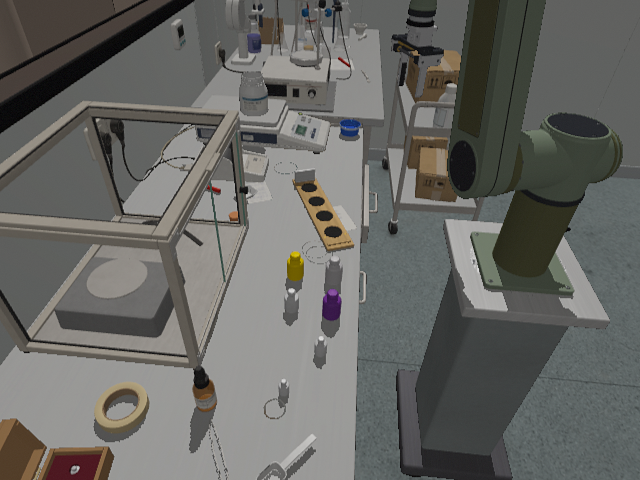

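View pics/top0.png

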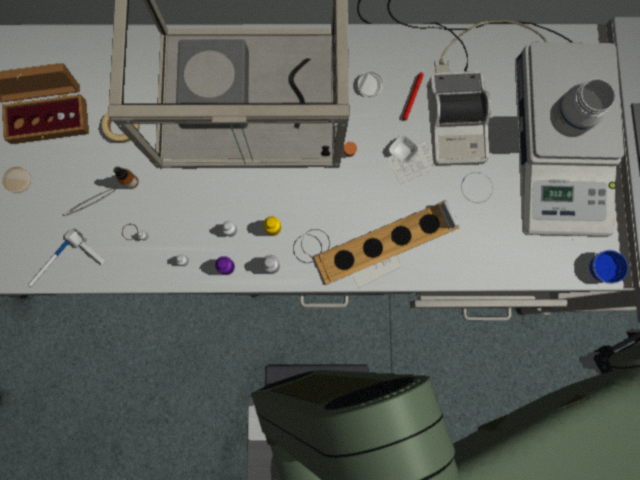

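The top view shows the weights at about (271,264), (229,229), (181,260) and (142,236), largest to smallest. The stand runs from (320,268) to the end plate at (449,212). In the side view the weights are at (334,270), (291,302), (320,348) and (284,388), and the end plate is at (304,177).

```bash
cat > h.py <<'E'
from workcell import robot, vision, models
import numpy as np, cv2
C={n:vision.calibration(n) for n in('side','top')}
P={n:c['mtx']@np.hstack([c['R'],c['t'].reshape(3,1)]) for n,c in C.items()}
def tri(a,b):
    X=cv2.triangulatePoints(P['side'],P['top'],np.array(a,float).reshape(2,1),np.array(b,float).reshape(2,1));return (X[:3]/X[3]).ravel()
def proj(n,X):
    x=P[n]@np.append(X,1);return x[:2]/x[2]
def ray(n,uv,z):
    M=P[n];A=np.c_[M[:,0],M[:,1],-np.array([uv[0],uv[1],1])]
    return np.linalg.solve(A,-(M[:,2]*z+M[:,3]))[:2]
E
python3 - <<'E'
from h import *
np.set_printoptions(precision=1,suppress=True)
for n in('side','top'): vision.snapshot(n)
for nm in ['weight_500g_center','weight_200g_center','weight_100g_center','weight_50g_center','pad_1','end_plate','stand']:
    r={n:[(d['xy'],round(d['score'],2)) for d in models.tip_of(nm,n)] for n in('side','top')}
    print(nm)
    for n in r: print('  ',n,[(np.array(x),s) for x,s in r[n]])
    for x,s in r['side']:
        for y,q in r['top']:
            X=tri(x,y);e=np.linalg.norm(proj('side',X)-x)+np.linalg.norm(proj('top',X)-y)
            if e<3: print('     ',X,round(e,1),s,q)
print(robot.get_state()['clock'])
E
```

```text
weight_500g_center
   side [(array([330.9, 302. ]), 0.82), (array([293.2, 261.9]), 0.59), (array([333.7, 270.5]), 0.56)]
   top [(array([223.5, 265.2]), 0.75), (array([273.1, 263. ]), 0.69), (array([269.1, 224.2]), 0.67)]
      [428.  208.4  34.8] 1.7 0.82 0.75
      [516.9 109.7  44.1] 2.5 0.59 0.67
      [431.6 102.   22.3] 0.8 0.56 0.69
weight_200g_center
   side [(array([289.4, 301. ]), 0.75), (array([334.6, 231.5]), 0.23)]
   top [(array([230.4, 223.6]), 0.73)]
      [519.7 198.   16.3] 2.6 0.75 0.73
weight_100g_center
   side [(array([320.8, 345.9]), 0.73)]
   top [(array([342.9, 260.8]), 0.74), (array([180.8, 259.5]), 0.62)]
      [441.7 305.1  18.2] 0.1 0.73 0.62
weight_50g_center
   side [(array([282.9, 385.8]), 0.42)]
   top [(array([143.9, 233. ]), 0.66)]
      [501.7 390.9  10.7] 1.0 0.42 0.66
pad_1
   side [(array([314.9, 200.1]), 0.64), (array([336.1, 230.7]), 0.63), (array([322.5, 215.6]), 0.52), (array([312.3, 183.9]), 0.42)]
   top [(array([402.5, 233.9]), 0.81), (array([426.3, 222.7]), 0.77), (array([342.2, 259.4]), 0.75), (array([372.4, 246.8]), 0.7)]
      [ 498.8 -186.9    8.4] 0.7 0.64 0.81
      [437.7 -49.9  16. ] 2.8 0.63 0.75
      [ 470.9 -118.8    7.4] 1.5 0.52 0.7
      [ 516.7 -236.4   30. ] 2.7 0.42 0.77
end_plate
   side [(array([305.8, 180.7]), 0.58), (array([323.1, 215.7]), 0.49)]
   top [(array([444.3, 218.1]), 0.51)]
      [ 534.6 -282.4    9. ] 0.8 0.58 0.51
stand
   side [(array([318.5, 209.7]), 0.96), (array([324.4, 214.9]), 0.21)]
   top [(array([387.7, 239.8]), 0.65)]
      [ 486.4 -154.4    0.3] 0.2 0.96 0.65
0.9
```

```bash
python3 - <<'E'
import cv2
a=cv2.imread('pics/top0.png')[190:300,110:470];cv2.imwrite('pics/topc.png',cv2.resize(a,None,fx=2.2,fy=2.2,interpolation=2))
a=cv2.imread('pics/side0.png')[160:410,230:370];cv2.imwrite('pics/sidec.png',cv2.resize(a,None,fx=2.4,fy=2.4,interpolation=2))
E
```

```text
(no output)
```

View pics/topc.png

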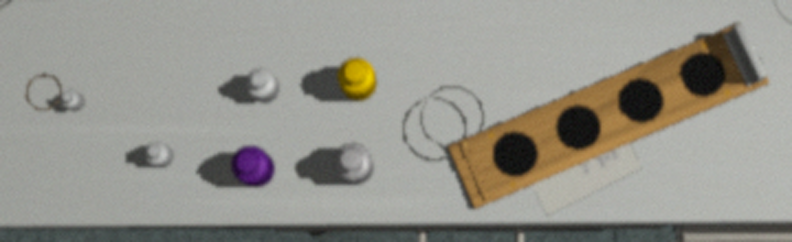

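View pics/sidec.png

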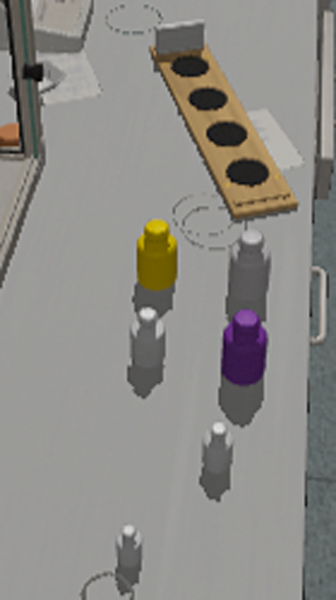

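```bash
python3 - <<'E'
from h import *
np.set_printoptions(precision=1,suppress=True)
im={n:cv2.imread(f'pics/{n}0.png') for n in C}
g={n:cv2.cvtColor(im[n],cv2.COLOR_BGR2GRAY).astype(float) for n in C}
seed=[(344,260),(373,247),(401,235),(429,223)];ss=[(336,231),(322,216),(315,201),(310,187)]
def cen(n,p,r=13):
    x,y=p;w=g[n][y-r:y+r+1,x-r:x+r+1]; m=(w<55).astype(np.uint8)
    k,l,st,c=cv2.connectedComponentsWithStats(m)
    i=l[r,r] or 1+np.argmax(st[1:,4]); return c[i]+[x-r,y-r],st[i]
for a,b in zip(ss,seed):
    ca,sa=cen('side',a);cb,sb=cen('top',b)
    print(ca,sa,cb,sb,'tri',tri(ca,cb),'ray side',ray('side',ca,10),'top',ray('top',cb,10))
for n in C: vision.snapshot(n)
for w in('500','200','100','50'):
  for n in C:
    for d in models.outline_of(f'weight_{w}g_center',n):
      m=d['mask'];ys,xs=np.nonzero(m); print(w,n,round(d['score'],2),'box',np.array(d['box']),'cen',xs.mean().round(1),ys.mean().round(1), 'x',xs.min(),xs.max(),'y',ys.min(),ys.max(),im[n][m].mean(0))
E
```

```text
[332.7 231.6] [  1   9  18  11 146] [343.7 259.7] [  4   3  19  20 292] tri [441.2 -54.1   8.1] ray side [441.9 -51.9] top [440.5 -53.9]
[324.  215.5] [  7   8  17  10 133] [372.4 247.5] [  3   4  19  20 283] tri [ 468.3 -118.5    8.5] ray side [ 469.  -116.8] top [ 467.5 -118.3]
[316.  200.9] [  7   9  15   9 110] [400.9 235.1] [  4   4  19  19 289] tri [ 495.8 -183.1    8.6] ray side [ 496.4 -181.3] top [ 495.1 -182.8]
[308.5 187.2] [  4   9  16   9 110] [430.6 221.7] [  3   0  24  23 354] tri [ 525.3 -251.2    7.9] ray side [ 524.2 -247.7] top [ 525.4 -250.8]
500 side 0.86 box [331.4 305.4  20.7  29.5] cen 331.3 304.6 x 322 340 y 289 319 [87.2 33.9 69. ]
500 side 0.71 box [294.9 261.6  16.1  27.5] cen 295.0 266.1 x 287 303 y 251 280 [  9.5 108.  125.9]
500 side 0.7 box [335.9 271.4  17.   33.7] cen 333.6 270.5 x 325 342 y 255 284 [103.4 102.9 104.6]
500 side 0.22 box [320.9 346.2  15.3  19.9] cen 320.3 346.5 x 314 327 y 336 356 [118.9 119.3 119.8]
500 top 0.69 box [272.7 265.6  14.2  18. ] cen 270.4 264.1 x 262 279 y 256 272 [130.2 130.9 131.8]
500 top 0.67 box [271.1 224.9  18.   17.7] cen 271.7 225.2 x 263 280 y 216 234 [  8.3 132.5 159.2]
500 top 0.62 box [223.9 265.   19.1  17.2] cen 224.8 265.0 x 215 234 y 256 274 [104.7  36.3  78.2]
500 top 0.33 box [343.1 259.2  18.6  19.6] cen 343.5 259.3 x 334 353 y 249 270 [23.6 30.8 35.8]
200 side 0.58 box [290.1 301.1  19.4  22.4] cen 290.9 300.8 x 283 298 y 288 312 [115.7 116.1 116.6]
200 top 0.73 box [230.9 230.1  11.8  19.8] cen 228.9 228.1 x 222 236 y 221 236 [141.7 143.8 142.7]
200 top 0.65 box [384.2 242.6 138.8  79.4] cen 380.7 244.3 x 314 457 y 204 283 [ 64.6 110.7 143.8]
100 side 0.79 box [321.4 347.1  13.   20.3] cen 320.3 346.6 x 314 326 y 336 356 [117.  117.3 117.8]
50 side 0.42 box [282.6 387.6   6.5  21.4] cen 283.5 386.9 x 278 288 y 379 395 [122.6 122.9 123.4]
```

```bash
cat > fit.py <<'E'
from h import *
from scipy.optimize import least_squares
DIM={'500':(38,66),'200':(30,52),'100':(24,42),'50':(18,34)}
def hull(n,c,D,H):
    m=np.zeros((480*4,640*4),np.uint8);a=np.linspace(0,2*np.pi,40)
    for r,z0,z1 in((D/2,-H/2,H*.2),(D/4,H*.2,H/2)):
        pts=[proj(n,c+np.array([r*np.cos(t),r*np.sin(t),z])) for t in a for z in(z0,z1)]
        q=cv2.convexHull(((np.array(pts)+.5)*4).astype(np.int32));cv2.fillConvexPoly(m,q,1)
    ys,xs=np.nonzero(m);return np.array([xs.mean(),ys.mean()])/4-.5+.125, m
def solve(obs,w,c0):
    c=np.array(c0,float);D,H=DIM[w]
    o={n:hull(n,c,D,H)[0]-proj(n,c) for n in C}
    for _ in range(2):
        c=tri(obs['side']-o['side'],obs['top']-o['top']); o={n:hull(n,c,D,H)[0]-proj(n,c) for n in C}
    e=max(np.abs(proj(n,c)+o[n]-obs[n]).max() for n in C)
    return c,e
E
python3 - <<'E'
from fit import *
np.set_printoptions(precision=1,suppress=True)
c0={'500':(432,102,33),'200':(520,198,26),'100':(441,305,21),'50':(501,391,17)}
obs={w:{n:[] for n in C} for w in DIM}
for k in range(4):
  for n in C: vision.snapshot(n)
  for w in DIM:
    for n in C:
      for d in models.outline_of(f'weight_{w}g_center',n):
        ys,xs=np.nonzero(d['mask']);q=np.array([xs.mean(),ys.mean()])
        if np.linalg.norm(q-proj(n,c0[w]))<7: obs[w][n].append(q)
for w in DIM:
    print(w,{n:(len(v),np.array(v)) for n,v in obs[w].items()})
    o={n:np.median(v,0) for n,v in obs[w].items() if v}
    if len(o)==2: print(solve(o,w,c0[w]))
    for n in o: 
        off=hull(n,np.array(c0[w]),*DIM[w])[0]-proj(n,c0[w]); print('   ray',n,ray(n,o[n]-off,DIM[w][1]/2))
print(robot.get_state()['clock'])
E
```

```text
500 {'side': (4, array([[333. , 270.9],
       [333.5, 270.9],
       [333.8, 270.3],
       [333.4, 270.8]])), 'top': (3, array([[269.7, 263.8],
       [270.1, 263.9],
       [270. , 263.9]]))}
(array([430.3, 108.2,  33.2]), np.float64(0.30879894196300484))
   ray side [431.  107.8]
   ray top [430.  108.3]
200 {'side': (4, array([[291.3, 301.2],
       [291.1, 300.9],
       [291.2, 300.4],
       [291. , 300.4]])), 'top': (4, array([[228.8, 228.3],
       [228.7, 228.2],
       [229. , 228.2],
       [229.2, 227.9]]))}
(array([511.5, 200.7,  25.2]), np.float64(0.3854085453462517))
   ray side [512.2 201.2]
   ray top [510.9 200.6]
100 {'side': (4, array([[320.2, 346.5],
       [320.3, 346.1],
       [320.3, 346.7],
       [320.2, 346.5]])), 'top': (1, array([[181.8, 259.5]]))}
(array([442.3, 303.8,  19.4]), np.float64(0.22997702872913806))
   ray side [442.7 305. ]
   ray top [441.9 303.5]
50 {'side': (4, array([[283.5, 387.3],
       [283.3, 386.8],
       [283.5, 387.2],
       [283.3, 387.1]])), 'top': (3, array([[142.2, 234.9],
       [142. , 235. ],
       [142.2, 235.1]]))}
(array([498.4, 394.4,  16. ]), np.float64(0.4202669090472))
   ray side [499.  394.8]
   ray top [497.8 394. ]
3.4
```

```bash
cat > mv.py <<'E'
import sys,numpy as np
from workcell import robot
# usage: mv.py cx cy cz cyaw tx ty tz tyaw   (cur commanded, target)
a=list(map(float,sys.argv[1:]))
c,t=np.array(a[:4]),np.array(a[4:]);d=t-c;y=c[3]
print('travel cm',np.round([ (d[0]*np.cos(y)+d[1]*np.sin(y))/10,(d[0]*np.sin(y)-d[1]*np.cos(y))/10,-d[2]/10],2),'rotz',round(-d[3],3),'rows>=',np.linalg.norm(d[:3])/41.7,abs(d[3])/.125)
s=robot.get_state();print('meas',s['eef_pos'].round(1),s['ee_rot'].round(3),s['joints'].round(2),s['width'].round(3),s['contact_force'].round(1),s['clock'])
E
python3 mv.py 253.6 -516.05 230.4 0.457 430.4 108 200 1.97
python3 - <<'E'
from h import *
print('bottle',ray('side',(205,408),0),ray('side',(200,371),80),ray('top',(123,173),80),tri((200,371),(121,171)))
E
```

```text
travel cm [ 43.4  -48.2    3.04] rotz -1.513 rows>= 15.571303166094564 12.104
bottle [625.7589867  440.79871315] [628.44383651 422.53579015] [620.82393141 420.45339892] [625.81541214 424.29642724  82.18934727]Traceback (most recent call last):
  File "mv.py", line 7, in <module>
    s=robot.get_state();print('meas',s['eef_pos'].round(1),s['ee_rot'].round(3),s['joints'].round(2),s['width'].round(3),s['contact_force'].round(1),s['clock'])
                                                                                                     ^^^^^^^^^^^^^^^^
AttributeError: 'float' object has no attribute 'round'
```

```bash
sed -i "s/s\['width'\].round(3)/round(s['width'],3)/" mv.py
python3 -m pendant '[{"claw":-0.3,"travel":[22,-24,1.5],"rot":[0,0,-0.75]},{"claw":-0.3,"travel":[22,-24,1.5],"rot":[0,0,-0.75]},{"claw":-0.3,"travel":[22,-24,1.5],"rot":[0,0,-0.75]},{"claw":-0.3,"travel":[22,-24,1.5],"rot":[0,0,-0.75]},{"claw":-0.3,"travel":[22,-24,1.5],"rot":[0,0,-0.75]},{"claw":-0.3,"travel":[22,-24,1.5],"rot":[0,0,-0.75]},{"claw":-0.3,"travel":[22,-24,1.5],"rot":[0,0,-0.75]},{"claw":-0.3,"travel":[22,-24,1.5],"rot":[0,0,-0.75]},{"claw":-0.3,"travel":[22,-24,1.5],"rot":[0,0,-0.75]},{"claw":-0.3,"travel":[22,-24,1.5],"rot":[0,0,-0.75]}]' 25
python3 mv.py 253.6 -516.05 230.4 0.457 253.6 -516.05 230.4 0.457
```

```text
clock: 4.23
eef_pos: [345.5, -202.3, 215.6]
ee_rot: [3.141, 0.001, 1.211]
contact_force: [0.0, -0.5, -0.0]
width: 0.653
travel cm [ 0.  0. -0.] rotz -0.0 rows>= 0.0 0.0
meas [ 345.5 -202.3  215.6] [3.141e+00 1.000e-03 1.211e+00] [-0.75 -0.17  1.96 -0.    1.35 -0.39] 0.653 [ 0.  -0.5 -0. ] 4.2333
```

```bash
python3 mv.py 345.1 -203.7 215.4 1.207 430.4 108 150 1.97
```

```text
travel cm [32.17 -3.12  6.54] rotz -0.763 rows>= 7.906767574147 6.103999999999999
meas [ 345.5 -202.3  215.6] [3.141e+00 1.000e-03 1.211e+00] [-0.75 -0.17  1.96 -0.    1.35 -0.39] 0.653 [ 0.  -0.5 -0. ] 4.2333
```

```bash
python3 -m pendant '[{"claw":-0.3,"travel":[32.2,-3.1,6.5],"rot":[0,0,-0.763]},{"claw":-0.3,"travel":[32.2,-3.1,6.5],"rot":[0,0,-0.763]},{"claw":-0.3,"travel":[32.2,-3.1,6.5],"rot":[0,0,-0.763]},{"claw":-0.3,"travel":[32.2,-3.1,6.5],"rot":[0,0,-0.763]},{"claw":-0.3,"travel":[32.2,-3.1,6.5],"rot":[0,0,-0.763]},{"claw":-0.3,"travel":[32.2,-3.1,6.5],"rot":[0,0,-0.763]},{"claw":-0.3,"travel":[32.2,-3.1,6.5],"rot":[0,0,-0.763]},{"claw":-0.3,"travel":[32.2,-3.1,6.5],"rot":[0,0,-0.763]},{"claw":-0.3,"travel":[32.2,-3.1,6.5],"rot":[0,0,-0.763]},{"claw":-0.3,"travel":[32.2,-3.1,6.5],"rot":[0,0,-0.763]},{"claw":-0.3,"travel":[32.2,-3.1,6.5],"rot":[0,0,-0.763]}]'
python3 - <<'E'
from h import *
np.set_printoptions(precision=1,suppress=True)
for n in C:
    im=vision.snapshot(n)
    p=robot.get_state()['eef_pos']; q=proj(n,p+[0,0,-25]); cv2.circle(im,tuple(np.int32(q.round())),2,(0,0,255),-1)
    x,y=np.int32(q); cv2.imwrite(f'pics/a_{n}.png',cv2.resize(im[max(0,y-90):y+90,x-90:x+90],(400,400)))
a,b=cv2.imread('pics/a_side.png'),cv2.imread('pics/a_top.png');cv2.imwrite('pics/a.png',np.hstack([a,b]))
print(robot.get_state()['eef_pos'])
E
```

```text
clock: 5.15
eef_pos: [431.4, 107.1, 150.4]
ee_rot: [-3.141, 0.001, 1.969]
contact_force: [0.3, -0.5, 0.1]
width: 0.65
[431.3 106.5 150.7]
```

View pics/a.png

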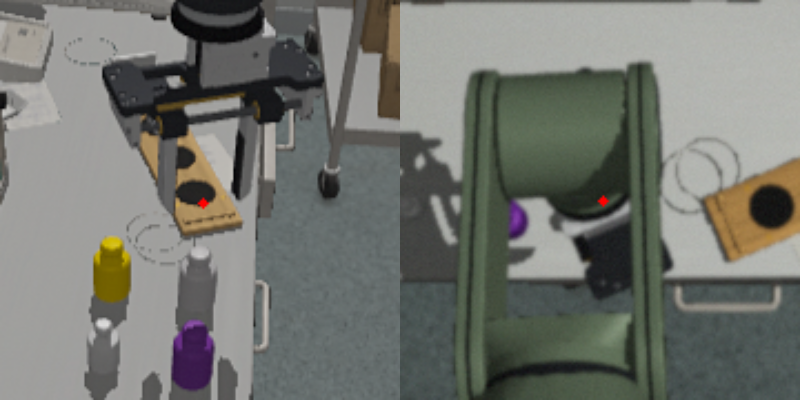

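```bash
python3 -m pendant '[{"claw":-0.3,"travel":[0,0,3],"rot":[0,0,0]},{"claw":-0.3,"travel":[0,0,6],"rot":[0,0,0]},{"claw":-0.3,"travel":[0,0,9],"rot":[0,0,0]},{"claw":-0.3,"travel":[0,0,11.2],"rot":[0,0,0]},{"claw":-0.3,"travel":[0,0,11.9],"rot":[0,0,0]},{"claw":-0.3,"travel":[0,0,11.9],"rot":[0,0,0]},{"claw":0.4,"travel":[0,0,11.9],"rot":[0,0,0]},{"claw":0.4,"travel":[0,0,11.9],"rot":[0,0,0]},{"claw":0.4,"travel":[0,0,11.9],"rot":[0,0,0]},{"claw":0.4,"travel":[0,0,11.9],"rot":[0,0,0]},{"claw":0.4,"travel":[0,0,11.9],"rot":[0,0,0]},{"claw":0.4,"travel":[0,0,11.9],"rot":[0,0,0]}]' 25
```

```text
clock: 6.25
eef_pos: [432.5, 108.4, 32.9]
ee_rot: [3.139, 0.001, 1.97]
contact_force: [0.2, -0.1, 6.9]
width: 0.396
```

```bash
python3 -m pendant '[{"claw":0.4,"travel":[0,0,-0.3],"rot":[0,0,0]},{"claw":0.4,"travel":[0,0,-1],"rot":[0,0,0]},{"claw":0.4,"travel":[0,0,-2],"rot":[0,0,0]},{"claw":0.4,"travel":[0,0,-3.5],"rot":[0,0,0]},{"claw":0.4,"travel":[0,0,-3.5],"rot":[0,0,0]},{"claw":0.4,"travel":[0,0,-3.5],"rot":[0,0,0]}]' 25
python3 - <<'E'
from h import *
np.set_printoptions(precision=1,suppress=True)
for n in C:
    im=vision.snapshot(n)
    p=robot.get_state()['eef_pos']; q=proj(n,p+[0,0,-25]); 
    x,y=np.int32(q); cv2.imwrite(f'pics/a_{n}.png',cv2.resize(im[max(0,y-90):y+90,x-90:x+90],(400,400)))
a,b=cv2.imread('pics/a_side.png'),cv2.imread('pics/a_top.png');cv2.imwrite('pics/b.png',np.hstack([a,b]))
s=robot.get_state();print(s['eef_pos'],s['contact_force'])
E
```

```text
clock: 6.75
eef_pos: [431.5, 108.4, 67.2]
ee_rot: [3.14, 0.001, 1.97]
contact_force: [0.7, 0.6, -5.7]
width: 0.399
[430.1 108.3  66. ] [-0.4 -0.7 -6.5]
```

View pics/b.png

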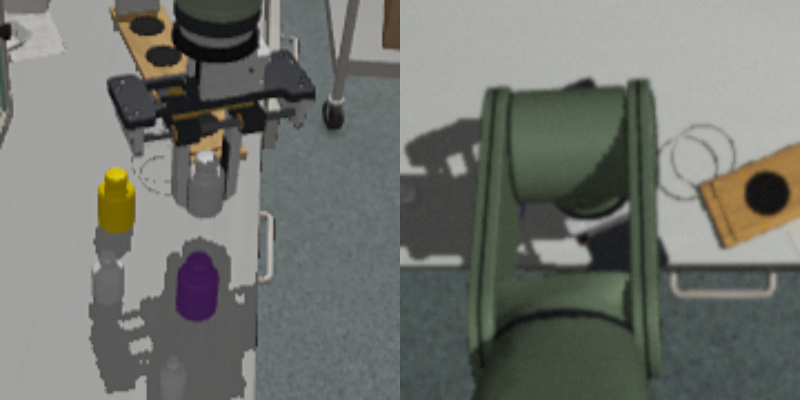

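```bash
python3 mv.py 430.7 108.3 66.4 1.97 523 -247.6 90 1.97
```

```text
travel cm [-36.38  -5.33  -2.36] rotz -0.0 rows>= 8.835264656924 0.0
meas [430.1 108.3  66. ] [-3.14 -0.    1.97] [ 0.05  0.15  2.   -0.    1.   -0.35] 0.398 [-0.4 -0.7 -6.5] 6.85
```

```bash
python3 -m pendant '[{"claw":0.4,"travel":[-1,0,-2],"rot":[0,0,0]},{"claw":0.4,"travel":[-4,-0.6,-4],"rot":[0,0,0]},{"claw":0.4,"travel":[-8,-1.2,-4],"rot":[0,0,0]},{"claw":0.4,"travel":[-12,-1.8,-4],"rot":[0,0,0]},{"claw":0.4,"travel":[-16,-2.4,-4],"rot":[0,0,0]},{"claw":0.4,"travel":[-20,-3,-4],"rot":[0,0,0]},{"claw":0.4,"travel":[-24,-3.5,-4],"rot":[0,0,0]},{"claw":0.4,"travel":[-28,-4.1,-4],"rot":[0,0,0]},{"claw":0.4,"travel":[-32,-4.7,-4],"rot":[0,0,0]},{"claw":0.4,"travel":[-35,-5.1,-4],"rot":[0,0,0]},{"claw":0.4,"travel":[-36.4,-5.3,-4],"rot":[0,0,0]},{"claw":0.4,"travel":[-36.4,-5.3,-4],"rot":[0,0,0]}]' 25
```

```text
clock: 7.85
eef_pos: [523.6, -251.0, 105.4]
ee_rot: [-3.141, 0.001, 1.966]
contact_force: [0.5, 0.6, -4.8]
width: 0.395
```

```bash
python3 -m pendant '[{"claw":0.4,"travel":[0,0,2],"rot":[0,0,0]},{"claw":0.4,"travel":[0,0,4],"rot":[0,0,0]},{"claw":0.4,"travel":[0,0,4.5],"rot":[0,0,0]},{"claw":0.4,"travel":[0,0,4.5],"rot":[0,0,0]}]' 25
cat > look.py <<'E'
import sys
from h import *
np.set_printoptions(precision=1,suppress=True)
tag=sys.argv[1];r=int(sys.argv[2]) if len(sys.argv)>2 else 50
out=[]
c=np.array([float(v) for v in sys.argv[3:6]]) if len(sys.argv)>5 else None
E=[]
for n in C:
    im=vision.snapshot(n); p=robot.get_state()['eef_pos'];E.append(p)
    q=proj(n,c if c is not None else p+[0,0,-25]); x,y=np.int32(q)
    out.append(cv2.resize(im[max(0,y-r):y+r,x-r:x+r],(400,400),interpolation=cv2.INTER_CUBIC))
cv2.imwrite(f'pics/{tag}.png',np.hstack(out))
s=robot.get_state();E.append(s['eef_pos']);print(np.array(E),s['contact_force'],s['width'],s['clock'])
E
python3 look.py c 50
```

```text
clock: 8.18
eef_pos: [520.5, -244.5, 58.1]
ee_rot: [-3.137, -0.007, 1.971]
contact_force: [-0.3, -0.2, -5.3]
width: 0.397
[[ 522.  -245.6   59.9]
 [ 523.2 -246.6   61.3]
 [ 523.2 -246.6   61.3]] [-0.1 -0.1 -4.7] 0.3945656781614908 8.2833
```

View pics/c.png

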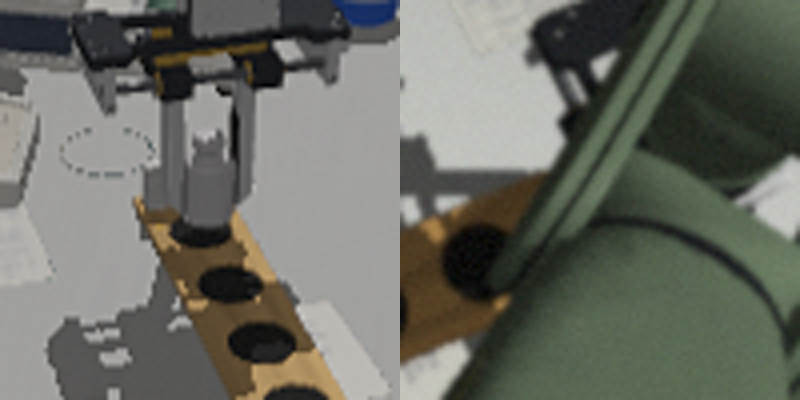

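```bash
cat > chk.py <<'E'
import sys
from fit import *
np.set_printoptions(precision=1,suppress=True)
w,x,y,z=sys.argv[1],*map(float,sys.argv[2:5]); c=np.array([x,y,z])
for k in range(2):
  for n in (sys.argv[5:] or ['side']):
    vision.snapshot(n)
    for d in models.outline_of(f'weight_{w}g_center',n):
        ys,xs=np.nonzero(d['mask']);q=np.array([xs.mean(),ys.mean()]);h=hull(n,c,*DIM[w])[0]
        if np.linalg.norm(q-h)<12: print(n,round(d['score'],2),'px err',q-h,'est at z',ray(n,q-h+proj(n,c),z), 'x span',xs.min(),xs.max())
print(robot.get_state()['eef_pos'])
E
python3 chk.py 500 523 -247.6 63.5
```

```text
side 0.84 px err [ 0.6 -0.2] est at z [ 521.4 -249.1] x span 304 316
side 0.8 px err [0.2 0.2] est at z [ 522.4 -246.7] x span 303 315
[ 524.4 -248.    62.9]
```

```bash
python3 -m pendant '[{"claw":0.4,"travel":[0,0,0.8],"rot":[0,0,0]},{"claw":0.4,"travel":[0,0,1.5],"rot":[0,0,0]},{"claw":0.4,"travel":[0,0,1.8],"rot":[0,0,0]},{"claw":0.4,"travel":[0,0,1.9],"rot":[0,0,0]},{"claw":0.4,"travel":[0,0,1.9],"rot":[0,0,0]},{"claw":0.4,"travel":[0,0,1.9],"rot":[0,0,0]}]' 25
```

```text
clock: 8.98
eef_pos: [522.8, -247.3, 42.9]
ee_rot: [-3.14, -0.002, 1.97]
contact_force: [-3.9, 3.2, 5.2]
width: 0.396
```

```bash
python3 -m pendant '[{"claw":0.4,"travel":[0,0,0.05],"rot":[0,0,0]},{"claw":0.4,"travel":[0,0,0.1],"rot":[0,0,0]},{"claw":0.4,"travel":[0,0,0.1],"rot":[0,0,0]}]' 25
```

```text
clock: 9.23
eef_pos: [522.8, -247.3, 42.8]
ee_rot: [-3.14, -0.002, 1.97]
contact_force: [-5.9, 3.0, 9.6]
width: 0.396
```

```bash
python3 -m pendant '[{"claw":0.4,"travel":[0,0,-0.1],"rot":[0,0,0]},{"claw":0.4,"travel":[0,0,-0.1],"rot":[0,0,0]},{"claw":0,"travel":[0,0,-0.1],"rot":[0,0,0]},{"claw":-0.3,"travel":[0,0,-0.1],"rot":[0,0,0]},{"claw":-0.3,"travel":[0,0,-0.1],"rot":[0,0,0]},{"claw":-0.3,"travel":[0,0,-0.1],"rot":[0,0,0]},{"claw":-0.3,"travel":[0,0,-0.1],"rot":[0,0,0]},{"claw":-0.3,"travel":[0,0,-1],"rot":[0,0,0]},{"claw":-0.3,"travel":[0,0,-4],"rot":[0,0,0]},{"claw":-0.3,"travel":[0,0,-8],"rot":[0,0,0]},{"claw":-0.3,"travel":[0,0,-11],"rot":[0,0,0]},{"claw":-0.3,"travel":[0,0,-11],"rot":[0,0,0]}]' 25
python3 look.py d 50 523 -247 30
```

```text
clock: 10.23
eef_pos: [528.2, -250.7, 160.2]
ee_rot: [3.133, 0.013, 1.97]
contact_force: [1.9, -0.3, 1.2]
width: 0.65
[[ 526.6 -249.7  157. ]
 [ 524.8 -248.5  154. ]
 [ 524.8 -248.5  154. ]] [0.  0.  0.3] 0.650068782689313 10.3333
```

View pics/d.png

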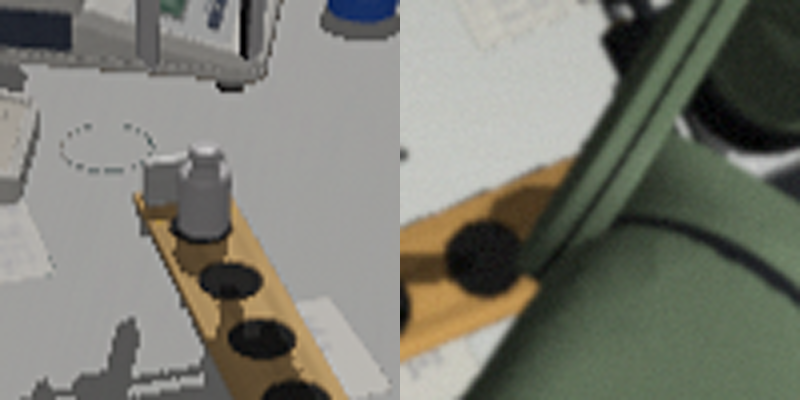

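```bash
python3 chk.py 500 523 -247.6 43; python3 mv.py 523.4 -247.7 151.4 1.97 511.5 200.9 150 1.97
```

```text
side 0.56 px err [ 0.5 -0.8] est at z [ 522.  -251.9] x span 303 316
side 0.61 px err [ 0.9 -0.5] est at z [ 520.7 -250.8] x span 303 317
[ 522.1 -246.8  149.4]
travel cm [41.8  16.34  0.14] rotz -0.0 rows>= 10.761630492379425 0.0
meas [ 522.1 -246.8  149.4] [-3.139e+00 -3.000e-03  1.970e+00] [-0.59  0.29  1.61  0.    1.24 -0.99] 0.646 [ 0.6  0.3 -0.7] 10.5333
```

```bash
python3 -m pendant '[{"claw":-0.4,"travel":[4,0.6,0],"rot":[0,0,0]},{"claw":-0.4,"travel":[8,1.2,0],"rot":[0,0,0]},{"claw":-0.4,"travel":[12,2,0],"rot":[0,0,0]},{"claw":-0.4,"travel":[16,2.6,0],"rot":[0,0,0]},{"claw":-0.4,"travel":[20,3.3,0],"rot":[0,0,0]},{"claw":-0.4,"travel":[23,4,0],"rot":[0,0,0]},{"claw":-0.4,"travel":[26,6,0],"rot":[0,0,0]},{"claw":-0.4,"travel":[29,8,0],"rot":[0,0,0]},{"claw":-0.4,"travel":[32,10,0],"rot":[0,0,0]},{"claw":-0.4,"travel":[35,12,0],"rot":[0,0,0]},{"claw":-0.4,"travel":[38,14,0],"rot":[0,0,0]},{"claw":-0.4,"travel":[40,15.3,0.1],"rot":[0,0,0]}]'
python3 -m pendant '[{"claw":-0.4,"travel":[1.2,0.7,0],"rot":[0,0,0]},{"claw":-0.4,"travel":[1.8,1,0],"rot":[0,0,0]},{"claw":-0.4,"travel":[1.8,1,0],"rot":[0,0,0]},{"claw":-0.4,"travel":[1.8,1,0],"rot":[0,0,0]},{"claw":-0.4,"travel":[1.8,1,0],"rot":[0,0,0]},{"claw":-0.4,"travel":[1.8,1,0],"rot":[0,0,0]}]'
python3 look.py e 80
python3 chk.py 500 523 -247.6 43 side top;
```

```text
clock: 11.53
eef_pos: [508.2, 183.2, 149.0]
ee_rot: [-3.14, -0.001, 1.972]
contact_force: [-0.5, -0.8, -0.3]
width: 0.707
clock: 12.03
eef_pos: [511.2, 199.4, 150.4]
ee_rot: [-3.141, 0.0, 1.968]
contact_force: [0.6, -0.6, -0.3]
width: 0.7
[[511.3 199.5 150.5]
 [511.4 199.7 150.6]
 [511.4 199.7 150.6]] [0.4 1.1 0.6] 0.6972597626267697 12.1333
top 0.66 px err [-0.2  0.5] est at z [ 521.8 -247.1] x span 422 441
top 0.87 px err [0.1 1.1] est at z [ 520.5 -247.8] x span 422 442
[511.3 200.8 150.5]
```

View pics/e.png

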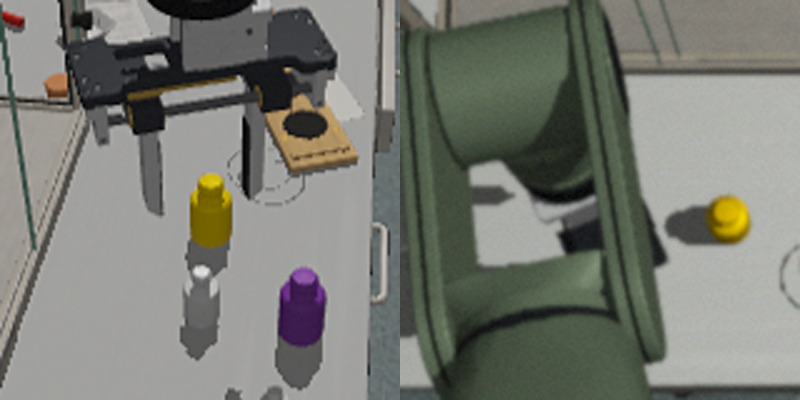

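```bash
python3 -m pendant '[{"claw":-0.4,"travel":[0,0,3],"rot":[0,0,0]},{"claw":-0.4,"travel":[0,0,6],"rot":[0,0,0]},{"claw":-0.4,"travel":[0,0,9],"rot":[0,0,0]},{"claw":-0.4,"travel":[0,0,11.2],"rot":[0,0,0]},{"claw":-0.4,"travel":[0,0,11.9],"rot":[0,0,0]},{"claw":-0.4,"travel":[0,0,11.9],"rot":[0,0,0]},{"claw":0.6,"travel":[0,0,11.9],"rot":[0,0,0]},{"claw":0.6,"travel":[0,0,11.9],"rot":[0,0,0]},{"claw":0.6,"travel":[0,0,11.9],"rot":[0,0,0]},{"claw":0.6,"travel":[0,0,11.9],"rot":[0,0,0]},{"claw":0.6,"travel":[0,0,11.9],"rot":[0,0,0]},{"claw":0.6,"travel":[0,0,11.9],"rot":[0,0,0]}]' 20
python3 -m pendant '[{"claw":0.6,"travel":[0,0,0],"rot":[0,0,0]},{"claw":0.6,"travel":[0,0,-0.3],"rot":[0,0,0]},{"claw":0.6,"travel":[0,0,-1],"rot":[0,0,0]},{"claw":0.6,"travel":[0,0,-3],"rot":[0,0,0]},{"claw":0.6,"travel":[0,0,-5],"rot":[0,0,0]},{"claw":0.6,"travel":[0,0,-7],"rot":[0,0,0]},{"claw":0.6,"travel":[0,0,-7.5],"rot":[0,0,0]},{"claw":0.6,"travel":[0,0,-7.5],"rot":[0,0,0]},{"claw":0.6,"travel":[0,0,-7.5],"rot":[0,0,0]}]' 20
python3 look.py f 60;python3 mv.py 511.1 200.8 106.4 1.97 495.7 -183.1 106.4 1.97
```

```text
clock: 13.53
eef_pos: [512.3, 201.1, 32.5]
ee_rot: [3.139, 0.0, 1.97]
contact_force: [-0.8, -0.3, 1.0]
width: 0.318
clock: 14.28
eef_pos: [510.7, 200.7, 106.0]
ee_rot: [-3.141, -0.0, 1.97]
contact_force: [0.1, -0.1, -2.5]
width: 0.319
[[510.  200.5 105.2]
 [509.8 200.5 104.8]
 [509.8 200.5 104.8]] [ 0.2 -0.  -1.7] 0.3147637476145528 14.3833
travel cm [-34.77 -16.34  -0.  ] rotz -0.0 rows>= 9.213639289192002 0.0
meas [509.8 200.5 104.8] [-3.138e+00 -1.000e-03  1.970e+00] [ 0.22  0.29  1.72 -0.    1.14 -0.18] 0.315 [ 0.2 -0.  -1.7] 14.3833
```

View pics/f.png

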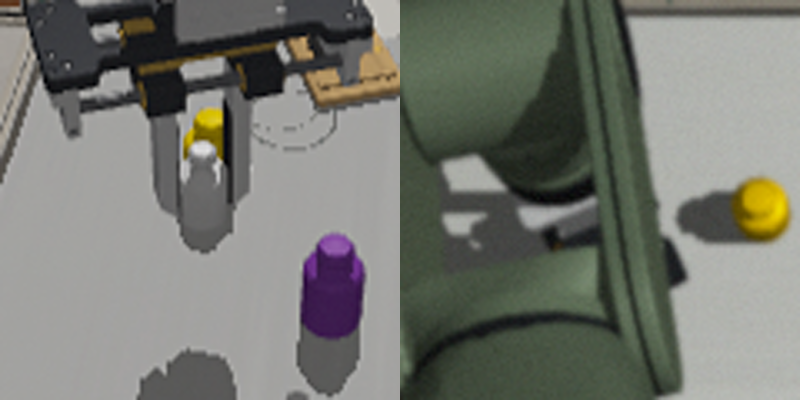

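```bash
python3 -m pendant '[{"claw":0.6,"travel":[-1,-1,-2],"rot":[0,0,0]},{"claw":0.6,"travel":[-3,-4,-3],"rot":[0,0,0]},{"claw":0.6,"travel":[-6,-6.5,-3],"rot":[0,0,0]},{"claw":0.6,"travel":[-9.5,-8.5,-3],"rot":[0,0,0]},{"claw":0.6,"travel":[-13,-10.5,-3],"rot":[0,0,0]},{"claw":0.6,"travel":[-16.5,-12,-3],"rot":[0,0,0]},{"claw":0.6,"travel":[-20,-13,-3],"rot":[0,0,0]},{"claw":0.6,"travel":[-24,-14,-2],"rot":[0,0,0]},{"claw":0.6,"travel":[-28,-15,-1],"rot":[0,0,0]},{"claw":0.6,"travel":[-31.5,-15.8,0],"rot":[0,0,0]},{"claw":0.6,"travel":[-33.8,-16.2,1],"rot":[0,0,0]},{"claw":0.6,"travel":[-34.8,-16.3,2],"rot":[0,0,0]}]' 20
python3 -m pendant '[{"claw":0.6,"travel":[0,0,1.5],"rot":[0,0,0]},{"claw":0.6,"travel":[0,0,2.5],"rot":[0,0,0]},{"claw":0.6,"travel":[0,0,2.5],"rot":[0,0,0]},{"claw":0.6,"travel":[0,0,2.5],"rot":[0,0,0]},{"claw":0.6,"travel":[0,0,2.5],"rot":[0,0,0]}]' 20
python3 look.py g 50; python3 chk.py 200 495.7 -183.1 56.5
```

```text
clock: 15.38
eef_pos: [496.0, -186.8, 84.8]
ee_rot: [-3.141, 0.0, 1.966]
contact_force: [-0.0, -0.0, -1.6]
width: 0.312
clock: 15.8
eef_pos: [496.2, -182.6, 61.4]
ee_rot: [-3.141, -0.0, 1.971]
contact_force: [0.3, 0.0, -1.3]
width: 0.314
[[ 496.7 -182.9   62. ]
 [ 496.9 -183.    62.3]
 [ 496.9 -183.    62.3]] [-0.5  0.3 -1.1] 0.3154481396999122 15.9
side 0.49 px err [ 0.5 -0.2] est at z [ 494.5 -184.4] x span 312 322
side 0.69 px err [ 0.6 -0.2] est at z [ 494.3 -184.3] x span 313 322
[ 496.7 -183.2   62.2]
```

View pics/g.png

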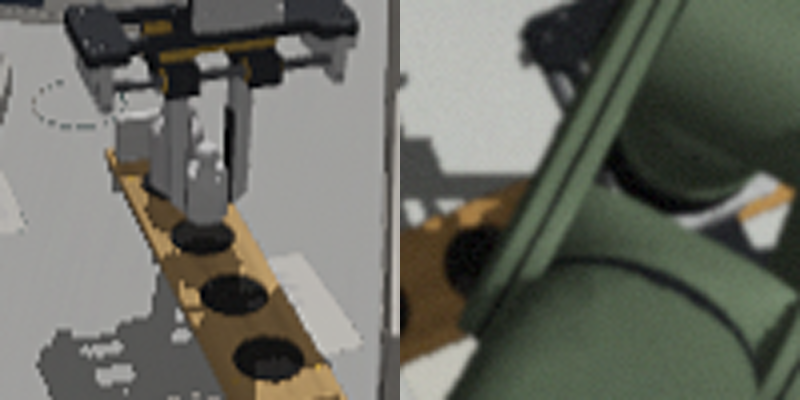

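```bash
python3 -m pendant '[{"claw":0.6,"travel":[0,0,0.8],"rot":[0,0,0]},{"claw":0.6,"travel":[0,0,1.5],"rot":[0,0,0]},{"claw":0.6,"travel":[0,0,1.8],"rot":[0,0,0]},{"claw":0.6,"travel":[0,0,1.9],"rot":[0,0,0]},{"claw":0.6,"travel":[0,0,1.9],"rot":[0,0,0]},{"claw":0.6,"travel":[0,0,1.9],"rot":[0,0,0]}]' 20
```

```text
clock: 16.6
eef_pos: [495.4, -182.7, 42.3]
ee_rot: [-3.14, -0.002, 1.97]
contact_force: [-3.6, 1.6, 4.4]
width: 0.316
```

Contact on the pad. I'll release and lift.

```bash
python3 -m pendant '[{"claw":0.6,"travel":[0,0,0],"rot":[0,0,0]},{"claw":0.2,"travel":[0,0,0],"rot":[0,0,0]},{"claw":-0.2,"travel":[0,0,0],"rot":[0,0,0]},{"claw":-0.4,"travel":[0,0,0],"rot":[0,0,0]},{"claw":-0.4,"travel":[0,0,0],"rot":[0,0,0]},{"claw":-0.4,"travel":[0,0,0],"rot":[0,0,0]},{"claw":-0.4,"travel":[0,0,-1],"rot":[0,0,0]},{"claw":-0.4,"travel":[0,0,-3],"rot":[0,0,0]},{"claw":-0.4,"travel":[0,0,-6],"rot":[0,0,0]},{"claw":-0.4,"travel":[0,0,-9],"rot":[0,0,0]},{"claw":-0.4,"travel":[0,0,-10.8],"rot":[0,0,0]},{"claw":-0.4,"travel":[0,0,-10.8],"rot":[0,0,0]}]' 20
python3 look.py i 50 496 -183 30; python3 mv.py 495.6 -183 150.4 1.97 442.2 304 150.4 1.97
```

```text
clock: 17.6
eef_pos: [499.8, -185.1, 156.4]
ee_rot: [3.135, 0.009, 1.97]
contact_force: [0.5, 0.3, 0.2]
width: 0.701
[[ 498.3 -184.3  153.7]
 [ 496.8 -183.5  151.5]
 [ 496.8 -183.5  151.5]] [-0.1 -0.6 -0.2] 0.7066541168697434 17.7
travel cm [46.95 14.01 -0.  ] rotz -0.0 rows>= 11.748655445308827 0.0
meas [ 496.8 -183.5  151.5] [3.14e+00 2.00e-03 1.97e+00] [-0.52  0.19  1.74  0.    1.21 -0.92] 0.707 [-0.1 -0.6 -0.2] 17.7
```

View pics/i.png

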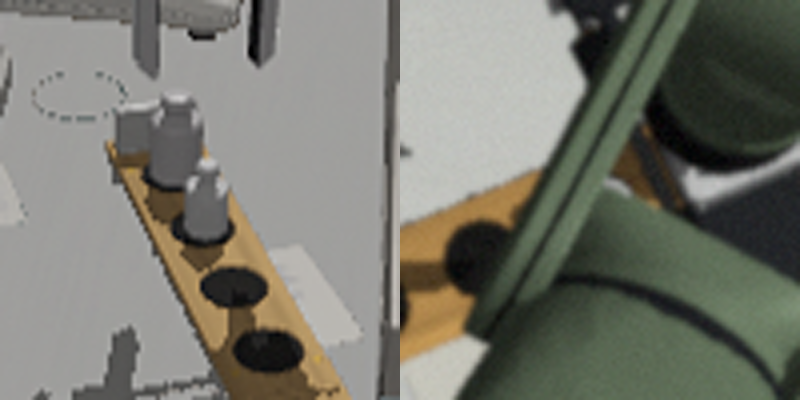

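```bash
python3 -m pendant '[{"claw":-0.4,"travel":[3.8,1.1,0],"rot":[0,0,0]},{"claw":-0.4,"travel":[7.7,2.3,0],"rot":[0,0,0]},{"claw":-0.4,"travel":[11.6,3.5,0],"rot":[0,0,0]},{"claw":-0.4,"travel":[15.5,4.6,0],"rot":[0,0,0]},{"claw":-0.4,"travel":[19.4,5.8,0],"rot":[0,0,0]},{"claw":-0.4,"travel":[23.3,6.9,0],"rot":[0,0,0]},{"claw":-0.4,"travel":[27.2,8.1,0],"rot":[0,0,0]},{"claw":-0.4,"travel":[31.1,9.2,0],"rot":[0,0,0]},{"claw":-0.4,"travel":[35,10.4,0],"rot":[0,0,0]},{"claw":-0.4,"travel":[38.9,11.6,0],"rot":[0,0,0]},{"claw":-0.4,"travel":[42.5,12.6,0],"rot":[0,0,0]},{"claw":-0.4,"travel":[45,13.4,0],"rot":[0,0,0]}]'
python3 -m pendant '[{"claw":-0.4,"travel":[1.5,0.4,0],"rot":[0,0,0]},{"claw":-0.4,"travel":[2,0.6,0],"rot":[0,0,0]},{"claw":-0.4,"travel":[2,0.6,2],"rot":[0,0,0]},{"claw":-0.4,"travel":[2,0.6,4],"rot":[0,0,0]},{"claw":-0.4,"travel":[2,0.6,6],"rot":[0,0,0]},{"claw":-0.4,"travel":[2,0.6,6],"rot":[0,0,0]},{"claw":-0.4,"travel":[2,0.6,6],"rot":[0,0,0]}]'
python3 look.py j 50;python3 chk.py 500 523 -247.6 43 side top;python3 chk.py 200 495.7 -183.1 36 side top
```

```text
clock: 18.7
eef_pos: [442.3, 285.9, 148.2]
ee_rot: [-3.138, -0.001, 1.972]
contact_force: [-0.0, -0.5, -0.7]
width: 0.703
clock: 19.28
eef_pos: [440.9, 302.7, 88.3]
ee_rot: [-3.136, 0.0, 1.969]
contact_force: [0.3, -0.4, 0.0]
width: 0.699
[[442.3 303.4  89.8]
 [443.1 303.9  90.9]
 [443.1 303.9  90.9]] [-0.4  0.5  0.2] 0.7015983991312654 19.3833
top 0.78 px err [-0.   1.4] est at z [ 519.9 -247.4] x span 422 441
top 0.68 px err [-0.2  1. ] est at z [ 520.8 -247.1] x span 422 441
[443.  304.4  91. ]
top 0.64 px err [-0.3  1.3] est at z [ 492.8 -182.4] x span 395 410
top 0.62 px err [-0.1  1.6] est at z [ 492.  -182.7] x span 395 409
[442.6 304.3  90.4]
```

View pics/j.png

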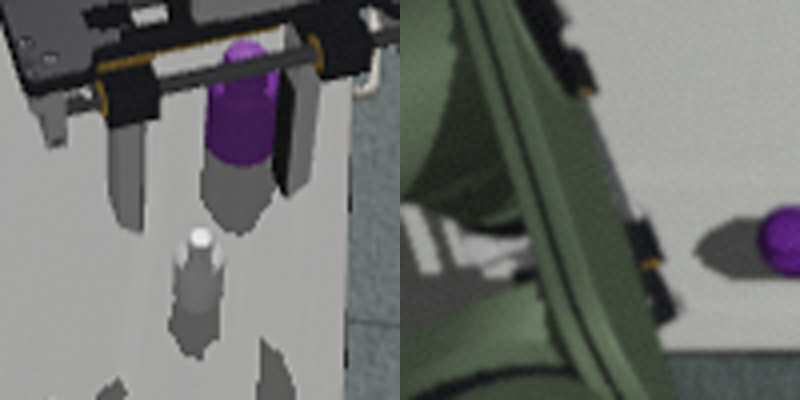

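```bash
python3 -m pendant '[{"claw":-0.4,"travel":[0,0,2.5],"rot":[0,0,0]},{"claw":-0.4,"travel":[0,0,4.5],"rot":[0,0,0]},{"claw":-0.4,"travel":[0,0,5.6],"rot":[0,0,0]},{"claw":-0.4,"travel":[0,0,6.1],"rot":[0,0,0]},{"claw":-0.4,"travel":[0,0,6.1],"rot":[0,0,0]},{"claw":0.75,"travel":[0,0,6.1],"rot":[0,0,0]},{"claw":0.75,"travel":[0,0,6.1],"rot":[0,0,0]},{"claw":0.75,"travel":[0,0,6.1],"rot":[0,0,0]},{"claw":0.75,"travel":[0,0,6.1],"rot":[0,0,0]},{"claw":0.75,"travel":[0,0,6.1],"rot":[0,0,0]},{"claw":0.75,"travel":[0,0,6.1],"rot":[0,0,0]},{"claw":0.75,"travel":[0,0,6.1],"rot":[0,0,0]}]' 15
python3 -m pendant '[{"claw":0.75,"travel":[0,0,0],"rot":[0,0,0]},{"claw":0.75,"travel":[0,0,-0.3],"rot":[0,0,0]},{"claw":0.75,"travel":[0,0,-1],"rot":[0,0,0]},{"claw":0.75,"travel":[0,0,-3],"rot":[0,0,0]},{"claw":0.75,"travel":[0,0,-5.5],"rot":[0,0,0]},{"claw":0.75,"travel":[0,0,-8.5],"rot":[0,0,0]},{"claw":0.75,"travel":[0,0,-10],"rot":[0,0,0]},{"claw":0.75,"travel":[0,0,-10],"rot":[0,0,0]},{"claw":0.75,"travel":[0,0,-10],"rot":[0,0,0]}]' 15
python3 look.py k 60
python3 - <<'E'
from h import *
im=vision.snapshot('top');cv2.imwrite('pics/k2.png',cv2.resize(im[200:290,310:460],None,fx=5,fy=5,interpolation=cv2.INTER_CUBIC))
E
python3 mv.py 442.5 304.3 129.4 1.97 470.4 -117.8 129.4 1.97
```

```text
clock: 21.18
eef_pos: [443.0, 304.5, 29.8]
ee_rot: [3.141, -0.0, 1.97]
contact_force: [-0.3, -0.3, -0.3]
width: 0.253
clock: 21.93
eef_pos: [443.2, 304.5, 130.5]
ee_rot: [3.139, -0.0, 1.97]
contact_force: [0.0, -0.1, -1.8]
width: 0.248
[[442.1 304.  128.9]
 [441.4 303.7 128. ]
 [441.4 303.7 128. ]] [ 0.2 -0.1 -1.6] 0.24752474215856027 22.0333
travel cm [-39.98 -13.84  -0.  ] rotz -0.0 rows>= 10.144390007322855 0.0
meas [441.2 303.6 127.6] [-3.138  0.     1.97 ] [ 0.44  0.24  1.73 -0.    1.18  0.04] 0.251 [-0.8 -0.  -1.1] 22.0833
```

View pics/k.png

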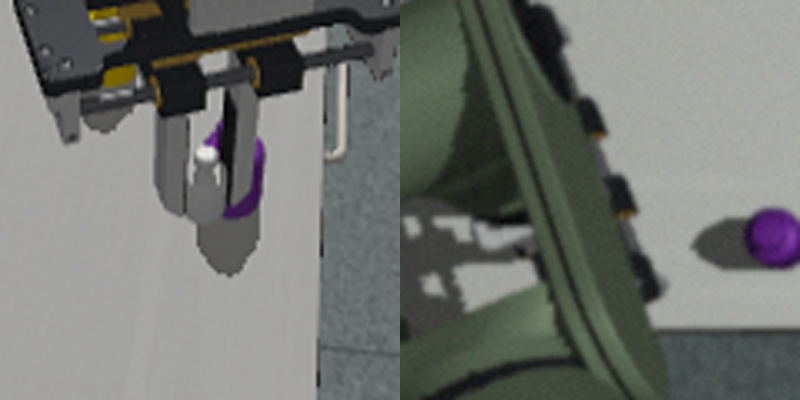

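View pics/k2.png

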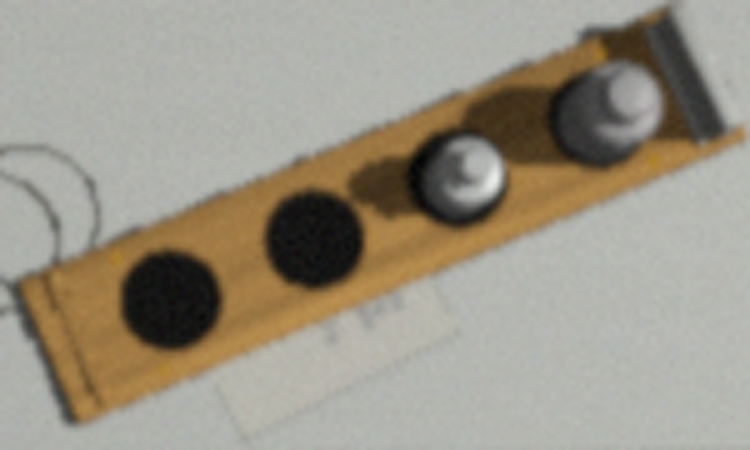

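```bash
python3 -m pendant '[{"claw":0.75,"travel":[-1.5,-0.5,0],"rot":[0,0,0]},{"claw":0.75,"travel":[-5,-1.7,0],"rot":[0,0,0]},{"claw":0.75,"travel":[-9,-3.1,0],"rot":[0,0,0]},{"claw":0.75,"travel":[-13,-4.5,0],"rot":[0,0,0]},{"claw":0.75,"travel":[-17,-5.9,0],"rot":[0,0,0]},{"claw":0.75,"travel":[-21,-7.3,0],"rot":[0,0,0]},{"claw":0.75,"travel":[-25,-8.7,0],"rot":[0,0,0]},{"claw":0.75,"travel":[-29,-10.1,0],"rot":[0,0,0]},{"claw":0.75,"travel":[-33,-11.5,1],"rot":[0,0,0]},{"claw":0.75,"travel":[-36.5,-12.7,2],"rot":[0,0,0]},{"claw":0.75,"travel":[-39,-13.6,3],"rot":[0,0,0]},{"claw":0.75,"travel":[-40,-13.9,4],"rot":[0,0,0]}]' 15
python3 -m pendant '[{"claw":0.75,"travel":[0,0,1.5],"rot":[0,0,0]},{"claw":0.75,"travel":[0,0,2.5],"rot":[0,0,0]},{"claw":0.75,"travel":[0,0,3],"rot":[0,0,0]},{"claw":0.75,"travel":[0,0,3],"rot":[0,0,0]},{"claw":0.75,"travel":[0,0,3],"rot":[0,0,0]}]' 15
python3 look.py l 50; python3 chk.py 100 469.4 -118.2 51
```

```text
clock: 23.08
eef_pos: [469.2, -121.9, 87.7]
ee_rot: [-3.14, -0.0, 1.966]
contact_force: [0.5, 0.5, -0.4]
width: 0.247
clock: 23.5
eef_pos: [469.6, -117.2, 58.9]
ee_rot: [-3.141, -0.001, 1.971]
contact_force: [1.2, -0.3, -0.3]
width: 0.249
[[ 470.2 -117.5   59.6]
 [ 470.5 -117.8   60. ]
 [ 470.5 -117.8   60. ]] [-0.2 -0.9 -0.9] 0.24827577292120492 23.6
side 0.57 px err [ 0.5 -0.8] est at z [ 468.3 -121.9] x span 321 329
side 0.59 px err [ 0.3 -0.2] est at z [ 468.7 -119.1] x span 321 328
[ 470.6 -118.2   60.2]
```

View pics/l.png

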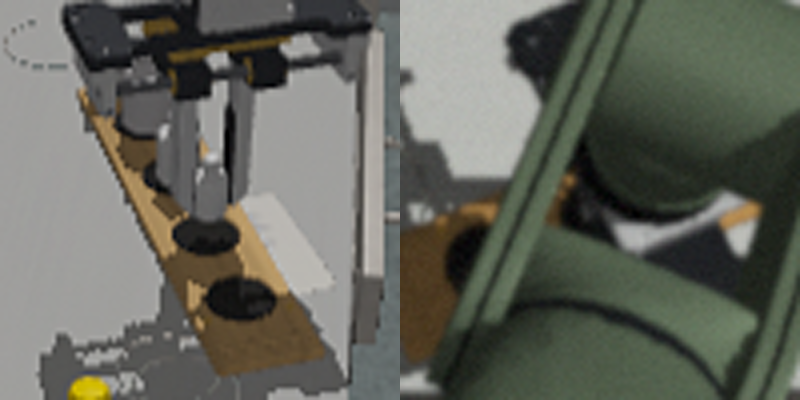

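```bash
python3 -m pendant '[{"claw":0.75,"travel":[0,0,0.8],"rot":[0,0,0]},{"claw":0.75,"travel":[0,0,1.5],"rot":[0,0,0]},{"claw":0.75,"travel":[0,0,1.8],"rot":[0,0,0]},{"claw":0.75,"travel":[0,0,1.9],"rot":[0,0,0]},{"claw":0.75,"travel":[0,0,1.9],"rot":[0,0,0]},{"claw":0.75,"travel":[0,0,1.9],"rot":[0,0,0]}]' 15
```

```text
clock: 24.3
eef_pos: [469.9, -118.3, 40.1]
ee_rot: [-3.141, -0.0, 1.97]
contact_force: [-0.2, -0.3, -0.7]
width: 0.245
```

```bash
python3 -m pendant '[{"claw":0.75,"travel":[0,0,0.05],"rot":[0,0,0]},{"claw":0.75,"travel":[0,0,0.1],"rot":[0,0,0]},{"claw":0.75,"travel":[0,0,0.1],"rot":[0,0,0]},{"claw":0.75,"travel":[0,0,0.1],"rot":[0,0,0]}]' 15
```

```text
clock: 24.63
eef_pos: [470.1, -118.4, 39.8]
ee_rot: [3.142, 0.0, 1.97]
contact_force: [-1.8, 0.7, 2.9]
width: 0.249
```

Contact. Releasing now.

```bash
python3 -m pendant '[{"claw":0.75,"travel":[0,0,0],"rot":[0,0,0]},{"claw":0.3,"travel":[0,0,0],"rot":[0,0,0]},{"claw":-0.1,"travel":[0,0,0],"rot":[0,0,0]},{"claw":-0.4,"travel":[0,0,0],"rot":[0,0,0]},{"claw":-0.4,"travel":[0,0,0],"rot":[0,0,0]},{"claw":-0.4,"travel":[0,0,0],"rot":[0,0,0]},{"claw":-0.4,"travel":[0,0,-1],"rot":[0,0,0]},{"claw":-0.4,"travel":[0,0,-3],"rot":[0,0,0]},{"claw":-0.4,"travel":[0,0,-6],"rot":[0,0,0]},{"claw":-0.4,"travel":[0,0,-9],"rot":[0,0,0]},{"claw":-0.4,"travel":[0,0,-11],"rot":[0,0,0]},{"claw":-0.4,"travel":[0,0,-11],"rot":[0,0,0]}]' 15
python3 look.py m 50 469 -118 30; python3 mv.py 469.6 -118.3 149.4 1.97 498.4 394.4 149.4 1.97
```

```text
clock: 25.63
eef_pos: [473.7, -119.9, 155.3]
ee_rot: [3.134, 0.008, 1.97]
contact_force: [0.2, -0.1, -0.1]
width: 0.698
[[ 472.2 -119.2  152.7]
 [ 470.6 -118.6  150.6]
 [ 470.6 -118.6  150.6]] [-0.7 -0.3 -0.8] 0.7001658448014229 25.7333
travel cm [46.12 22.58 -0.  ] rotz -0.0 rows>= 12.314346690479873 0.0
meas [ 470.6 -118.6  150.6] [3.14e+00 2.00e-03 1.97e+00] [-0.43  0.1   1.84  0.    1.2  -0.82] 0.7 [-0.7 -0.3 -0.8] 25.7333
```

View pics/m.png

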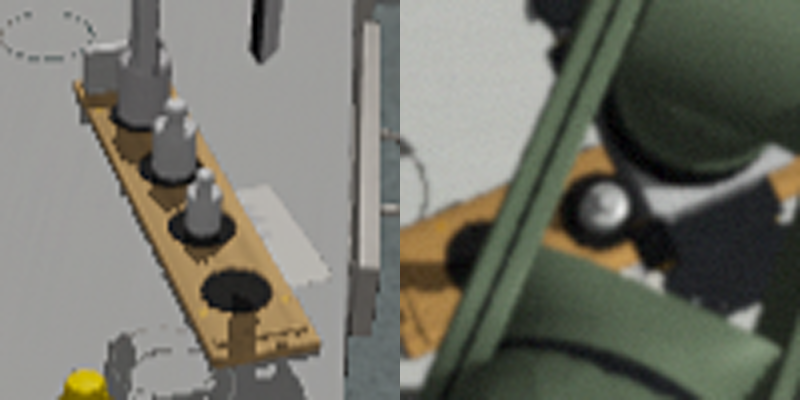

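```bash
python3 -m pendant '[{"claw":-0.4,"travel":[3.6,1.7,0],"rot":[0,0,0]},{"claw":-0.4,"travel":[7.3,3.5,0],"rot":[0,0,0]},{"claw":-0.4,"travel":[11,5.3,0],"rot":[0,0,0]},{"claw":-0.4,"travel":[14.7,7.1,0],"rot":[0,0,0]},{"claw":-0.4,"travel":[18.4,9,0],"rot":[0,0,0]},{"claw":-0.4,"travel":[22,10.8,0],"rot":[0,0,0]},{"claw":-0.4,"travel":[25.7,12.6,0],"rot":[0,0,0]},{"claw":-0.4,"travel":[29.4,14.4,0],"rot":[0,0,0]},{"claw":-0.4,"travel":[33,16.2,0],"rot":[0,0,0]},{"claw":-0.4,"travel":[36.6,17.9,0],"rot":[0,0,0]},{"claw":-0.4,"travel":[40.2,19.7,0],"rot":[0,0,0]},{"claw":-0.4,"travel":[43.5,21.3,0],"rot":[0,0,0]}]'
python3 -m pendant '[{"claw":-0.4,"travel":[1.8,0.9,0],"rot":[0,0,0]},{"claw":-0.4,"travel":[2.6,1.3,0],"rot":[0,0,0]},{"claw":-0.4,"travel":[2.6,1.3,2],"rot":[0,0,0]},{"claw":-0.4,"travel":[2.6,1.3,4],"rot":[0,0,0]},{"claw":-0.4,"travel":[2.6,1.3,6],"rot":[0,0,0]},{"claw":-0.4,"travel":[2.6,1.3,7],"rot":[0,0,0]},{"claw":-0.4,"travel":[2.6,1.3,7],"rot":[0,0,0]},{"claw":-0.4,"travel":[2.6,1.3,7],"rot":[0,0,0]}]'
python3 look.py n 50;python3 chk.py 100 468.4 -118.6 31 side top
python3 chk.py 200 495.7 -183.1 36 side top;python3 chk.py 50 498.4 394.4 17
```

```text
clock: 26.73
eef_pos: [495.4, 367.0, 146.7]
ee_rot: [-3.137, 0.0, 1.971]
contact_force: [1.3, -1.2, -0.1]
width: 0.698
clock: 27.4
eef_pos: [498.5, 393.1, 78.2]
ee_rot: [-3.139, 0.001, 1.969]
contact_force: [0.8, 0.6, 0.9]
width: 0.704
[[499.4 393.8  79.6]
 [500.  394.3  80.5]
 [500.  394.3  80.5]] [ 0.5  0.8 -0.5] 0.7001151680900668 27.5
top 0.56 px err [0.1 0.4] est at z [ 467.4 -118.9] x span 369 379
[499.3 394.5  80. ]
top 0.6 px err [-0.5  1.2] est at z [ 493.1 -182. ] x span 394 411
top 0.66 px err [-0.4  1.3] est at z [ 492.8 -182.1] x span 395 410
[499.1 394.3  79.4]
side 0.53 px err [-0.2  0.6] est at z [498.5 395.5] x span 279 288
side 0.66 px err [-0.6  0.1] est at z [499.4 394.7] x span 278 288
[499.1 394.3  79.4]
```

View pics/n.png

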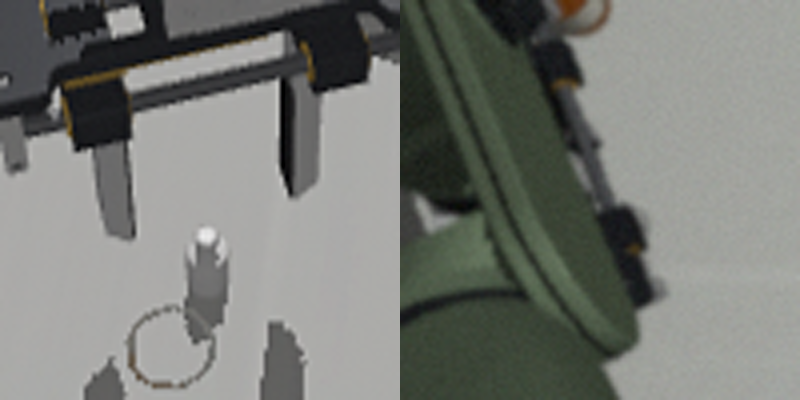

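```bash
python3 -m pendant '[{"claw":-0.4,"travel":[0,0,2],"rot":[0,0,0]},{"claw":-0.4,"travel":[0,0,3.8],"rot":[0,0,0]},{"claw":-0.4,"travel":[0,0,4.7],"rot":[0,0,0]},{"claw":-0.4,"travel":[0,0,5.1],"rot":[0,0,0]},{"claw":-0.4,"travel":[0,0,5.1],"rot":[0,0,0]},{"claw":0.85,"travel":[0,0,5.1],"rot":[0,0,0]},{"claw":0.85,"travel":[0,0,5.1],"rot":[0,0,0]},{"claw":0.85,"travel":[0,0,5.1],"rot":[0,0,0]},{"claw":0.85,"travel":[0,0,5.1],"rot":[0,0,0]},{"claw":0.85,"travel":[0,0,5.1],"rot":[0,0,0]},{"claw":0.85,"travel":[0,0,5.1],"rot":[0,0,0]},{"claw":0.85,"travel":[0,0,5.1],"rot":[0,0,0]}]' 12
python3 -m pendant '[{"claw":0.85,"travel":[0,0,0],"rot":[0,0,0]},{"claw":0.85,"travel":[0,0,-0.3],"rot":[0,0,0]},{"claw":0.85,"travel":[0,0,-1],"rot":[0,0,0]},{"claw":0.85,"travel":[0,0,-3],"rot":[0,0,0]},{"claw":0.85,"travel":[0,0,-5.5],"rot":[0,0,0]},{"claw":0.85,"travel":[0,0,-8.5],"rot":[0,0,0]},{"claw":0.85,"travel":[0,0,-10],"rot":[0,0,0]},{"claw":0.85,"travel":[0,0,-10],"rot":[0,0,0]},{"claw":0.85,"travel":[0,0,-10],"rot":[0,0,0]}]' 12
python3 look.py o 60
python3 mv.py 498.6 394.3 128.4 1.97 442.1 -53.9 128.4 1.97
```

```text
clock: 29.5
eef_pos: [499.2, 394.4, 28.7]
ee_rot: [3.141, -0.0, 1.97]
contact_force: [-0.3, -0.2, -0.3]
width: 0.238
clock: 30.25
eef_pos: [499.8, 394.7, 129.9]
ee_rot: [3.139, -0.0, 1.97]
contact_force: [-0.7, -0.3, -0.7]
width: 0.197
[[498.7 394.1 128.1]
 [498.  393.7 126.9]
 [498.  393.7 126.9]] [-0.1  0.3 -1. ] 0.19401670986125225 30.35
travel cm [-39.1  -22.63  -0.  ] rotz -0.0 rows>= 10.833265053486189 0.0
meas [498.  393.7 126.9] [-3.139  0.     1.97 ] [ 0.53  0.43  1.48 -0.    1.24  0.13] 0.194 [-0.1  0.3 -1. ] 30.35
```

View pics/o.png

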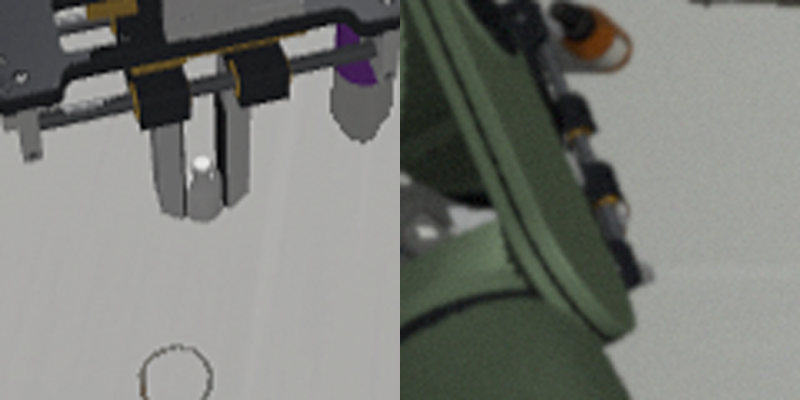

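```bash
python3 -m pendant '[{"claw":0.85,"travel":[-1.5,-1.5,0],"rot":[0,0,0]},{"claw":0.85,"travel":[-4.7,-3.5,0],"rot":[0,0,0]},{"claw":0.85,"travel":[-8.3,-5.5,0],"rot":[0,0,0]},{"claw":0.85,"travel":[-12,-7.5,0],"rot":[0,0,0]},{"claw":0.85,"travel":[-15.7,-9.5,0],"rot":[0,0,0]},{"claw":0.85,"travel":[-19.4,-11.5,0],"rot":[0,0,0]},{"claw":0.85,"travel":[-23.1,-13.5,0],"rot":[0,0,0]},{"claw":0.85,"travel":[-26.8,-15.5,0],"rot":[0,0,0]},{"claw":0.85,"travel":[-30.5,-17.6,0.5],"rot":[0,0,0]},{"claw":0.85,"travel":[-34.2,-19.8,1],"rot":[0,0,0]},{"claw":0.85,"travel":[-37,-21.5,2],"rot":[0,0,0]},{"claw":0.85,"travel":[-38.5,-22.3,3],"rot":[0,0,0]}]' 12
python3 -m pendant '[{"claw":0.85,"travel":[-0.6,-0.3,1.5],"rot":[0,0,0]},{"claw":0.85,"travel":[-0.6,-0.3,2.5],"rot":[0,0,0]},{"claw":0.85,"travel":[-0.6,-0.3,3.5],"rot":[0,0,0]},{"claw":0.85,"travel":[-0.6,-0.3,4],"rot":[0,0,0]},{"claw":0.85,"travel":[-0.6,-0.3,4],"rot":[0,0,0]},{"claw":0.85,"travel":[-0.6,-0.3,4],"rot":[0,0,0]}]' 12
python3 look.py p 50; python3 chk.py 50 442.1 -53.9 47
```

```text
clock: 31.35
eef_pos: [441.2, -50.3, 96.8]
ee_rot: [-3.139, -0.0, 1.967]
contact_force: [-0.5, 0.1, -1.3]
width: 0.189
clock: 31.85
eef_pos: [442.5, -52.8, 58.0]
ee_rot: [-3.141, -0.001, 1.971]
contact_force: [-0.1, 0.5, -0.8]
width: 0.194
[[443.1 -53.   58.6]
 [443.4 -53.3  58.9]
 [443.4 -53.3  58.9]] [-0.1 -1.5  0.2] 0.19887128320726208 31.95
side 0.41 px err [ 0.4 -0.4] est at z [441.1 -55.8] x span 331 337
[443.3 -53.7  59. ]
```

View pics/p.png

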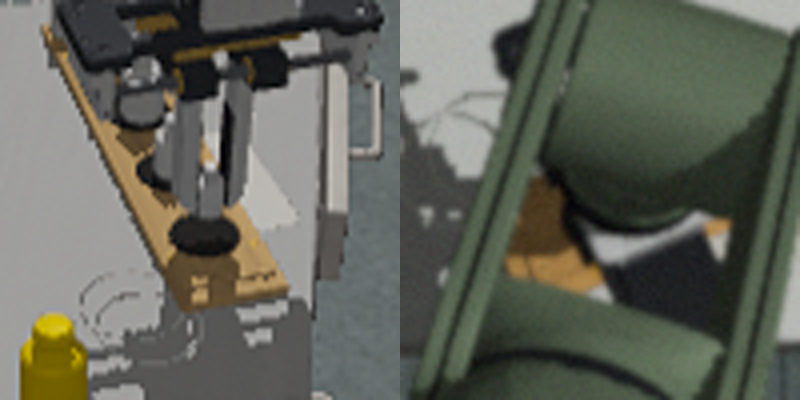

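```bash
python3 -m pendant '[{"claw":0.85,"travel":[0,0,0.7],"rot":[0,0,0]},{"claw":0.85,"travel":[0,0,1.3],"rot":[0,0,0]},{"claw":0.85,"travel":[0,0,1.6],"rot":[0,0,0]},{"claw":0.85,"travel":[0,0,1.7],"rot":[0,0,0]},{"claw":0.85,"travel":[0,0,1.7],"rot":[0,0,0]},{"claw":0.85,"travel":[0,0,1.7],"rot":[0,0,0]}]' 12
```

```text
clock: 32.65
eef_pos: [442.7, -53.8, 41.3]
ee_rot: [-3.141, -0.0, 1.97]
contact_force: [0.6, -0.2, -0.8]
width: 0.195
```

```bash
python3 -m pendant '[{"claw":0.85,"travel":[0,0,0.1],"rot":[0,0,0]},{"claw":0.85,"travel":[0,0,0.1],"rot":[0,0,0]},{"claw":0.85,"travel":[0,0,0.1],"rot":[0,0,0]},{"claw":0.85,"travel":[0,0,0.1],"rot":[0,0,0]}]' 12
```

```text
clock: 32.98
eef_pos: [442.9, -53.8, 40.6]
ee_rot: [3.141, 0.0, 1.97]
contact_force: [1.1, -0.1, -0.2]
width: 0.191
```

```bash
python3 -m pendant '[{"claw":0.85,"travel":[0,0,0.1],"rot":[0,0,0]},{"claw":0.85,"travel":[0,0,0.1],"rot":[0,0,0]},{"claw":0.85,"travel":[0,0,0.1],"rot":[0,0,0]},{"claw":0.85,"travel":[0,0,0.1],"rot":[0,0,0]}]' 12
```

```text
clock: 33.32
eef_pos: [442.7, -53.8, 39.4]
ee_rot: [-3.142, -0.0, 1.97]
contact_force: [-0.2, -0.0, 0.5]
width: 0.19
```

```bash
python3 -m pendant '[{"claw":0.85,"travel":[0,0,0.05],"rot":[0,0,0]},{"claw":0.85,"travel":[0,0,0.05],"rot":[0,0,0]},{"claw":0.85,"travel":[0,0,0.05],"rot":[0,0,0]},{"claw":0.85,"travel":[0,0,0.05],"rot":[0,0,0]}]' 12
```

```text
clock: 33.65
eef_pos: [442.8, -53.8, 38.9]
ee_rot: [-3.142, -0.0, 1.97]
contact_force: [0.0, -0.0, -0.2]
width: 0.192
```

```bash
python3 -m pendant '[{"claw":0.85,"travel":[0,0,0.1],"rot":[0,0,0]},{"claw":0.85,"travel":[0,0,0.1],"rot":[0,0,0]},{"claw":0.85,"travel":[0,0,0.1],"rot":[0,0,0]},{"claw":0.85,"travel":[0,0,0.1],"rot":[0,0,0]}]' 12; python3 look.py q 30
```

```text
clock: 33.98
eef_pos: [443.0, -53.9, 38.5]
ee_rot: [3.142, 0.0, 1.97]
contact_force: [-1.9, 0.2, 5.5]
width: 0.192
[[442.9 -53.9  38.5]
 [442.9 -53.8  38.5]
 [442.9 -53.8  38.5]] [-1.5  0.3  5.4] 0.19597035941052776 34.0833
```

View pics/q.png

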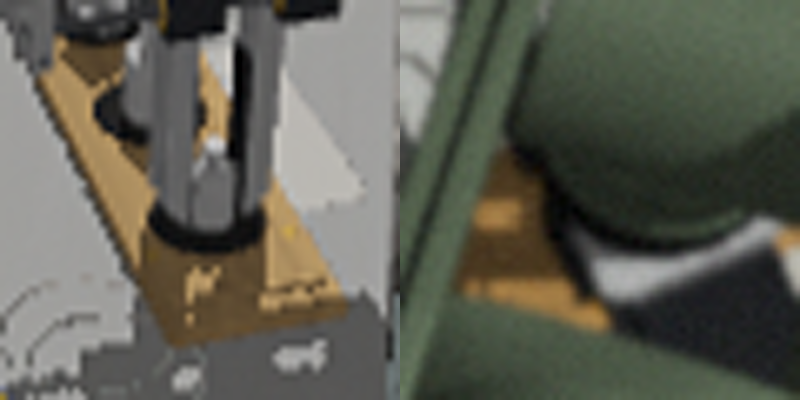

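Firm contact at 5.5 N. I'll back off 0.5 mm, release and lift.

```bash
python3 -m pendant '[{"claw":0.85,"travel":[0,0,-0.05],"rot":[0,0,0]},{"claw":0.85,"travel":[0,0,-0.05],"rot":[0,0,0]},{"claw":0.5,"travel":[0,0,-0.05],"rot":[0,0,0]},{"claw":0.1,"travel":[0,0,-0.05],"rot":[0,0,0]},{"claw":-0.4,"travel":[0,0,-0.05],"rot":[0,0,0]},{"claw":-0.4,"travel":[0,0,-0.05],"rot":[0,0,0]},{"claw":-0.4,"travel":[0,0,-0.05],"rot":[0,0,0]},{"claw":-0.4,"travel":[0,0,-1],"rot":[0,0,0]},{"claw":-0.4,"travel":[0,0,-3],"rot":[0,0,0]},{"claw":-0.4,"travel":[0,0,-6],"rot":[0,0,0]},{"claw":-0.4,"travel":[0,0,-9],"rot":[0,0,0]},{"claw":-0.4,"travel":[0,0,-11],"rot":[0,0,0]}]' 12
python3 -m pendant '[{"claw":-0.4,"travel":[3,0,0],"rot":[0,0,0]},{"claw":-0.4,"travel":[7,0,0],"rot":[0,0,0]},{"claw":-0.4,"travel":[11,0,0],"rot":[0,0,0]},{"claw":-0.4,"travel":[15,0,0],"rot":[0,0,0]},{"claw":-0.4,"travel":[19,0,0],"rot":[0,0,0]},{"claw":-0.4,"travel":[23,0,0],"rot":[0,0,0]},{"claw":-0.4,"travel":[26,0,0],"rot":[0,0,0]},{"claw":-0.4,"travel":[28,0,0],"rot":[0,0,0]},{"claw":-0.4,"travel":[28,0,0],"rot":[0,0,0]},{"claw":-0.4,"travel":[28,0,0],"rot":[0,0,0]},{"claw":-0.4,"travel":[28,0,0],"rot":[0,0,0]}]'
python3 look.py r 75 482 -150 10
for a in "500 523 -247.6 43" "200 495.7 -183.1 36" "100 468.4 -118.6 31" "50 441.1 -54.1 27"; do python3 chk.py $a side top;done
```

```text
clock: 35.08
eef_pos: [443.9, -54.1, 151.3]
ee_rot: [3.139, 0.002, 1.97]
contact_force: [0.9, -0.1, 0.5]
width: 0.698
clock: 36.0
eef_pos: [334.4, 203.7, 148.3]
ee_rot: [3.141, 0.001, 1.97]
contact_force: [-0.2, -0.3, 1.0]
width: 0.702
[[334.5 203.5 148.2]
 [334.6 203.3 148.1]
 [334.6 203.3 148.1]] [-0.3 -0.6 -0.2] 0.70013257963899 36.1
side 0.73 px err [ 0.4 -0.8] est at z [ 522.3 -251.9] x span 303 316
top 0.83 px err [-0.3  1. ] est at z [ 520.9 -246.9] x span 422 441
side 0.64 px err [ 0.4 -1.3] est at z [ 522.6 -254.6] x span 303 316
top 0.83 px err [-0.6  1. ] est at z [ 520.7 -246.1] x span 422 440
[334.1 203.9 147.9]
side 0.67 px err [0.6 0.1] est at z [ 494.1 -182.9] x span 311 322
top 0.71 px err [0.2 1.4] est at z [ 492.7 -183.5] x span 396 410
side 0.64 px err [ 0.6 -0.2] est at z [ 494.1 -184.2] x span 312 322
top 0.69 px err [-0.4  1.1] est at z [ 493.2 -182.2] x span 395 410
[334.  204.3 148. ]
side 0.55 px err [-0.2 -0.2] est at z [ 468.9 -119.2] x span 320 328
side 0.41 px err [0.  0.2] est at z [ 468.3 -117.6] x span 320 329
top 0.56 px err [0.3 0.3] est at z [ 467.7 -119.3] x span 368 379
[334.  204.2 148. ]
top 0.4 px err [-0.2  0.2] est at z [440.6 -53.5] x span 340 348
side 0.5 px err [-0.2 -1.1] est at z [441.9 -58.4] x span 330 337
top 0.53 px err [-0.2  0.3] est at z [440.5 -53.6] x span 340 348
[334.  204.2 147.9]
```

View pics/r.png

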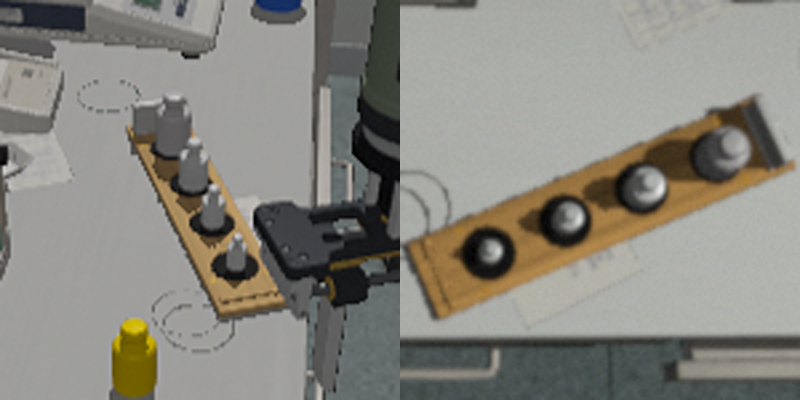

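All four weights stand upright on their pads in the right order, and the arm is clear of them. In the top view the smallest is at about crop pixel (488,250) and the largest at (722,150), next to the end plate.

```bash
python3 -c "
from workcell import robot
s=robot.get_state();print(s['clock'],s['contact_force']);print(robot.finish_job())"
```

```text
37.7 [ 0.09641634  0.2893122  -0.51322716]
the job is handed in; nothing more can be done
None
```

I stood all four weights upright on the pads, with the 500 g next to the end plate, then the 200 g, 100 g and 50 g. The job was handed in at 37.7 s, with the gripper open and clear of everything.

**Standing:** the last pictures from both cameras show all four upright and free, and no weight was knocked over. The purple and yellow look-alikes were never touched.

**Centring, by the top camera:**

| Weight | Measured offset from pad centre |
|---|---|
| 100 g and 50 g | about 1 mm |
| 500 g and 200 g | 2–3 mm towards the robot |

The two cameras disagreed slightly. For the 200 g, the side camera gave about 1.5 mm. For the 500 g, it put the offset at 4–7 mm along the row, and for the 50 g one reading gave about 4 mm. That camera sees the stand at a shallow angle along the row, and both figures come from errors of about a pixel. The top view shows both weights well on their pads, so I left all four as they stood rather than risk nudging them.

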